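Check a sprung flask cradle with a gauge blade

ROBOT

A 6-joint arm with a two-finger parallel gripper is mounted at the origin on the work surface. World frame = base frame: x ahead of the robot, y to its left, z up, the work surface at z = 0. Lengths are in mm, angles in rad, forces in N, time in s.
With the tool pointing down it reaches from about 275 to 1000 mm from the base axis. Payload 8.4 kg.
Tool frame: the origin (TCP) lies at the very end of the fingers, on their centre line; the grasp point (between the pads) lies 19 mm behind it; z points along the fingers, y is the line along which they close (so a half turn about z gives the same grasp; the last joint's range is limited). The gripper opens to 85 mm and grips with 20 to 120 N. Pads are 22 mm wide; open, the fingers measure 114 mm over their backs; the gripper's body (76 mm by 85 mm) begins 54 mm behind the grasp point. The pads swing forward as they close: fully open they stand 13 mm farther back than shut.
Start: joints at [-1.16, 0.353, 1.633, -0, 1.155, -0.002], TCP at [250.734, -572.504, 231.281] pointing down, gripper open.
Joint ranges: [-2.63, 2.63], [-0.92, 2.1], [0.06, 2.66], [-1.3, 4.44], [0, 2.69], [-3.02, 3.02]. Speed limits (rad/s): [2.22, 2.22, 2.79, 3.14, 3.14, 3.14].

INTERFACE

Orientations are given as [roll, pitch, yaw] about the fixed x, y, z axes, in that order (R = Rz(yaw) Ry(pitch) Rx(roll)).
In Python, from rig import r, vision gives the robot as it stands. The module is installed in compiled form; this text tells all that it offers.
- The arm moves only by the tool play_rows, never from a script. Its argument "steps" is a list of rows, each an object with "delta_pos": the shift along the tool's x, y, z in cm, a list of three; "yaw": the turn about the tool's z in rad; "jaw": the opening in per cent of the stroke, from 0 (shut) to 100 (fully open). A call has exactly 8 rows; each row is the pose to reach, as a shift and turn from the pose commanded when the call began, along the tool's axes at that moment; what a row does not reach only later rows make up. A row lasts 1/10 s, in which the tool goes at most 50 mm and 8.59 degrees, less where a joint would pass 70% of its speed; a pose out of reach is approached as far as the arm can. A call with a gripper value outside its range is refused whole. The fingers move at their own pace and stop on an object; "grip_force" is the grip in N (left out, the last holds). Time passes only in rows, so rows that repeat a pose let the fingers close, or fill a call up. It gives the time, the measured TCP pose, the force, the opening and the grip force at its end, in the units of the state.
- r.sense(): the state, without advancing time (a new reading comes with each control period).
- vision.grab_frame(name): name is "side" or "top"; returns (picture, depth): 480x640x3 uint8, red, green, blue; 480x640 float32, mm along the optical axis (not along the pixel's ray), 0 where there is no reading.
- vision.calibration(name): a dict with "mtx" (3x3 intrinsics, pixels), "k1" (the pictures are not rectified: a ray, as slopes to the right and down, at radius r is drawn at 1 + k1 r^2 times it, then the intrinsics apply), "extrinsics" (4x4, takes a point from camera to world coordinates). Camera axes: x right, y down, z forward; pixel columns grow to the right and rows downward; lengths in mm; the calibration is good to about 2 mm. A picture is of the moment at which its call begins. calibration takes no time and is no camera call.
- r.sign_off(): hands the job in; it is judged then, once.
Trained networks look in the newest picture that a camera, given by its name, has taken for a name from the list of things; names that differ only in an ending like _2 or _b are one class to them, and where a whole thing is asked for, a point or a joint stands for the part that bears it (a point fixed in the world has none). Each returns a list of dicts, best first, with "conf" (0 to 1); they miss things now and then, are a little off and sometimes report something else, mostly with a low value. They report only what shows in the picture. A call takes as long as a camera call. They do not tell look-alikes from the thing itself.
- vision.cut_out(camera, thing): "region" (480x640 bool, what is visible of it) and "uv" ([column, row] in pixels, amid what is visible of it).
- vision.landmark_of(camera, thing): "uv" ([column, row] in pixels: a listed point, or the origin of a listed thing).
The state is a dict: "clock": time; "qpos": joint angles; "qvel": joint speeds; "joint_efforts": joint torques, N m; "eef_pos": TCP position; "tcp_rot": TCP orientation; "contact_force": force on the tool from outside, world axes, zero at the start; "wrist_torque": the same for the moment, N m; "opening": opening from 0.0 (shut) to 1.0 (fully open); "grasp_force": force on a finger pad.
Only numpy, scipy, OpenCV 4.12 (cv2) and the standard library are available. Lean on these libraries where they do the work, as an engineer would, in place of code of your own. Each camera call takes 0.05 s, during which the arm holds its last target. There are 200 camera calls.

TASK

Check the closing height of the sprung flask cradle: slide the flat gauge blade along the fixture's channel, under the foot of the ring, until its tip is fully home against the end stop, and let go of it. Then take the round flask, seat it upright in the ring and press it down until the ring's foot nips the blade firmly, without crushing it, and finish like that: gripping the flask and keeping it pressed down, not letting go. Leave the carton, the bottle and the pen cup alone.

Things in the scene. Friction and masses are not known exactly. Their poses are not given: they have to be found in the camera images.
- stand: Cradle fixture, fixed to the bench: white block 30 mm high under an aluminium sprung ring. Origin: on the ring's axis at bench level; x runs from its front (robot's side) to its back. Block x -57 to 65, y +-70 mm; in front a tongue as high, 80 mm wide, to x = -135 mm. Three guide posts with springs, 86 mm high, stand 56 mm from the axis at +y, -y, +x.
- slot_end (a point): Where the blade's tip must come: foot of the end stop's front face, on the channel's floor (the block's top, 30 mm above the bench), at x = -20 mm of the fixture; axes as the fixture's. The channel runs along x, 30 mm wide between steel cheeks 6 mm high (x -62 to -20 mm), flared to 42 mm at its mouth (x = -75 mm). The stop is 6 mm high.
- ring_mouth (a point): Centre of the ring's upper rim, 74 mm above the bench when up. The ring is a tube 84 mm outside, 68 inside, 22 high, open below. From its front sticks a foot 24 mm wide (fixture x -63 to -37 mm), its underside 16 mm above the channel's floor when up: with the 5 mm blade under it the ring can go down 11 mm.
- ring (a joint): How far the ring is pressed down, m: 0 up, about 0.011 when the foot rests on the inserted blade, 0.0155 at its limit without it. Spring 700 N/m, preloaded: 3 N starts it, about 11 N (2 N of it the flask's weight) brings the foot onto the blade; 3 to 10 N more nips it firmly. The flask's weight alone hardly moves it.
- blade_grip (a point): Centre of the gauge blade's upright grip, 23 mm above the blade's underside; x points to the tip, 80 mm ahead. The blade is a flat steel strip 100 mm long (x), 24 wide, 5 thick, about 0.1 kg, lying flat; the grey plastic grip on its rear end is a block 40 mm long (x), 14 thick (y), its top 41 mm above the blade's underside.
- blade_tip (a point): Middle of the blade's front edge, at its underside; axes as the blade's.
- flask_center (a point): Centre of the clear glass flask, half-way up (62.5 mm above its base); z up its neck. 125 mm high, 0.2 kg, standing: round body 80 mm across (widest 32 mm above the base), flat base 48 across, neck 30 across from 69 to 113 mm above the base (grip it there), lip 35 across, small stopper. Seated in the ring its base is 11 mm below the ring's rim.
- carton: Bystander: orange and white carton 120 x 75 x 50 mm; origin under its centre.
- bottle: Bystander: capped amber bottle 60 mm across, 130 mm high; origin under its centre.
- pencup: Bystander: clear cup with pens, 72 mm across, 130 mm high; origin under its centre.
Mind the look-alikes: they are no part of the job. Leave any blue or yellow look-alike of the part that bears flask_center alone.

How it is judged (in metres and radians):
On the way:
1. the gauge blade lies in the channel with its tip against the end stop, let go, the ring still up (x of blade_tip in the frame of stand above -0.026 m and z of blade_tip in the frame of stand between 0.026 and 0.034 m and y of blade_tip in the frame of stand between -0.008 and 0.008 m and angle between the x axis of blade_tip and the x axis of stand, either way round below 0.2 rad and value of joint ring below 0.005 m and contact force between the fingers and blade below 0.1 N), for 0.2 s.
At the end, for the whole second after the job is handed in: Blade flat in the channel, tip within 6 mm of the stop, 8 mm of the middle, 0.2 rad in line, untouched; flask gripped, still, upright (0.15 rad), within 8 mm of the ring axis, pressing the ring (over 4 N) down over 8.5 mm so that it nips the blade (over 1 N), through the last second (x of blade_tip in the frame of stand above -0.026 m and z of blade_tip in the frame of stand between 0.026 and 0.034 m and y of blade_tip in the frame of stand between -0.008 and 0.008 m and angle between the x axis of blade_tip and the x axis of stand, either way round below 0.2 rad and value of joint ring above 0.0085 m and contact force between ring and blade above 1 N and contact force between ring and flask above 4 N and horizontal distance between flask_center and ring_mouth below 0.008 m and angle between flask_center's own z axis and vertical below 0.15 rad and contact force between the fingers and flask above 2 N and contact force between each of the arm, the fingers, flask and blade below 0.1 N and linear speed of flask below 0.02 m/s); the arm keeps its last pose, push and grip.
It fails at once if the blade is crushed: the ring presses on it with more than 60 N (contact force between ring and blade above 60 N).
It fails at once if a bystander is moved by more than 20 mm (distance of any of carton, bottle, pencup from where it was at the start of the episode above 0.02 m).
It fails at once if the flask is tipped over (angle between flask_center's own z axis and vertical above 0.8 rad).
It also fails if it takes over 72 s, if anything falls off the work surface, if the arm or the gripper's body presses on something with over 40 N, if the wrist force passes 120 N, or if a joint passes its speed limit or range.

## Working session

There is one attempt and no reset: what is moved stays moved. The work goes in short steps, Python scripts to look and compute and a tool call to move; the robot and the scene stay as the last step left them, time stands still between calls to the robot, and variables do not carry over. Pictures are saved under pics/ and viewed, at most 10 in all, crops included, and the job is handed in when it is done.

Besides the shell and the picture viewer there is one more tool, called after "Call:" in YAML: its name, and indented under it one key for each argument. play_rows: Moves the arm, as the interface text tells. Its arguments: {"type":"object","properties":{"steps":{"type":"array"},"grip_force":{"type":"number"}},"required":["steps"]}

```bash
mkdir -p pics; cat > h.py <<'E'
import numpy as np, cv2
from rig import r, vision
def ray(cam,uv):
    c=vision.calibration(cam);M=np.array(c["mtx"]);k=c["k1"]
    d=np.array([(uv[0]-M[0,2])/M[0,0],(uv[1]-M[1,2])/M[1,1]]);u=d.copy()
    for _ in range(20): u=d/(1+k*(u@u))
    T=np.array(c["extrinsics"]);return T[:3,3],T[:3,:3]@np.array([u[0],u[1],1])
def at_z(cam,uv,z):
    o,d=ray(cam,uv);return o+d*(z-o[2])/d[2]
def at_d(cam,uv,dep):
    o,d=ray(cam,uv);return o+d*dep
def proj(cam,p):
    c=vision.calibration(cam);M=np.array(c["mtx"]);T=np.array(c["extrinsics"])
    q=T[:3,:3].T@(np.array(p)-T[:3,3]);s=q[:2]/q[2];s=s*(1+c["k1"]*(s@s));return s*[M[0,0],M[1,1]]+M[:2,2]
def tri(uv1,uv2,c1="side",c2="top"):
    o1,d1=ray(c1,uv1);o2,d2=ray(c2,uv2)
    t=np.linalg.lstsq(np.array([d1,-d2]).T,o2-o1,rcond=None)[0]
    a=o1+t[0]*d1;b=o2+t[1]*d2;return (a+b)/2,np.linalg.norm(a-b)
E
python3 - <<'E'
from h import *
np.set_printoptions(precision=1,suppress=True)
for c in("side","top"):
    p,d=vision.grab_frame(c);cv2.imwrite(f"pics/{c}0.png",p[:,:,::-1]);np.savez_compressed(f"{c}0.npz",p=p,d=d)
    print(c,np.array(vision.calibration(c)["extrinsics"])[:3,3])
    for t in["stand","slot_end","ring_mouth","blade_grip","blade_tip","flask_center","carton","bottle","pencup"]:
        print(t,[(np.round(x["uv"]).tolist(),round(x["conf"],2)) for x in vision.landmark_of(c,t)])
print(r.sense())
E
```

```text
side [-195.1  691.6  762.1]
stand [([296.0, 260.0], 0.91), ([244.0, 314.0], 0.74)]
slot_end [([303.0, 254.0], 0.97)]
ring_mouth [([296.0, 234.0], 0.6)]
blade_grip [([424.0, 226.0], 0.82)]
blade_tip [([398.0, 226.0], 0.96)]
flask_center [([246.0, 314.0], 0.9), ([272.0, 359.0], 0.75), ([196.0, 271.0], 0.6), ([329.0, 312.0], 0.56), ([182.0, 350.0], 0.55)]
carton [([133.0, 326.0], 0.7)]
bottle [([387.0, 188.0], 0.67)]
pencup [([439.0, 195.0], 0.8)]
top [ 326.7  -40.6 1818.5]
stand [([290.0, 224.0], 0.87)]
slot_end [([287.0, 227.0], 0.98)]
ring_mouth [([291.0, 222.0], 0.88)]
blade_grip [([397.0, 263.0], 0.84)]
blade_tip [([388.0, 246.0], 0.5)]
flask_center [([251.0, 302.0], 0.94), ([199.0, 305.0], 0.86), ([210.0, 261.0], 0.85), ([210.0, 205.0], 0.82), ([163.0, 264.0], 0.68)]
carton [([168.0, 200.0], 0.56)]
bottle [([426.0, 188.0], 0.96)]
pencup [([462.0, 233.0], 0.77)]
{'clock': 1.0, 'qpos': array([-1.2,  0.4,  1.6,  0. ,  1.2, -0. ]), 'qvel': array([-0.,  0.,  0., -0., -0., -0.]), 'joint_efforts': array([ -0. , -60.5, -34.2,  -0. ,   0. ,  -0. ]), 'eef_pos': array([ 250.7, -572.5,  231.3]), 'tcp_rot': array([ 3.1, -0. ,  0.4]), 'contact_force': array([-0.1, -0.1, -0.2]), 'wrist_torque': array([ 0.,  0., -0.]), 'grasp_force': 0.0, 'opening': 0.997774034378521}
```

View pics/side0.png

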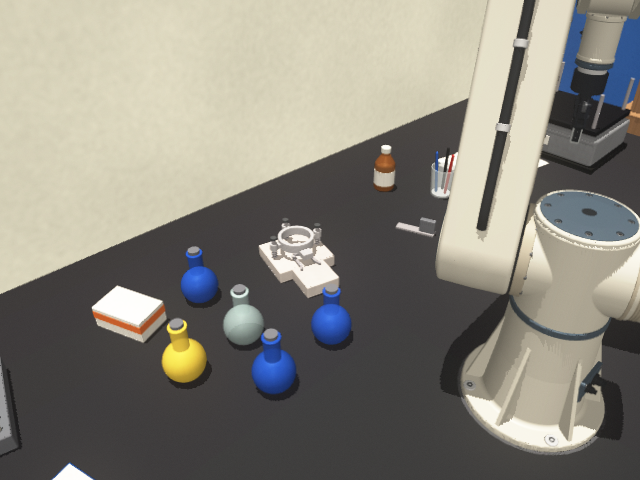

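View pics/top0.png

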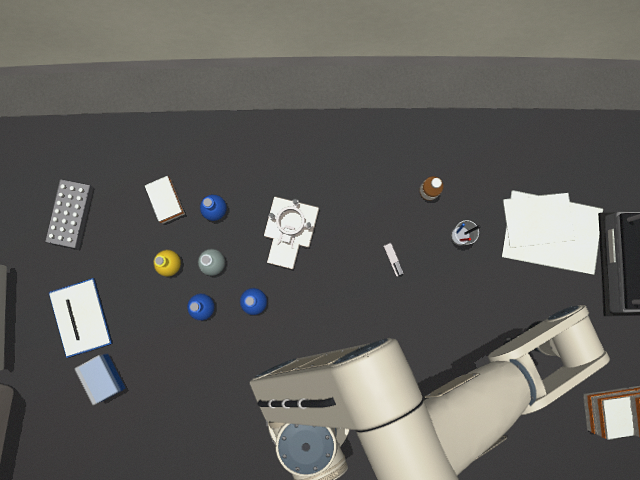

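The side view shows the clear flask at (243,320), the blade at (415,229) and the fixture at (296,255). The top view shows them at (211,262), (393,260) and (291,230). The blue and yellow flasks stand around the clear one.

```bash
python3 - <<'E'
from h import *
from scipy.optimize import minimize
np.set_printoptions(precision=1,suppress=True)
for n,s,t in[("ring_mouth",(296,234),(291,222)),("slot_end",(303,254),(287,227)),("grip",(424,226),(397,263)),("tip",(398,226),(388,246)),("flask",(246,314),(211,262))]:
    print(n,*tri(s,t))
D=np.load("top0.npz");p,d=D["p"],D["d"]
# mask of stand & blade
pts={}
def cloud(m,d,cam="top"):
    v,u=np.nonzero(m);return np.array([at_d(cam,(a,b),d[b,a]) for a,b in zip(u,v)])
for th,z in(("stand",None),("blade_grip",None),("flask_center",None)):
    for x in vision.cut_out("top",th)[:6]:
        m=x["region"]&(d>0);P=cloud(m,d);print(th,x["uv"],round(x["conf"],2),m.sum(),np.median(p[m],0),"zpct",np.percentile(P[:,2],[5,25,50,75,95]))
        if th=="stand" and x["conf"]>.5: np.save("standm.npy",x["region"])
        if th=="blade_grip" and x["conf"]>.5: np.save("bladem.npy",x["region"])
# fit outlines by projecting
def poly_fit(mask,poly,z,x0):
    mask=mask.astype(np.uint8);S=8
    y0,x00=[a.min()-6 for a in np.nonzero(mask)];y1,x1=[a.max()+6 for a in np.nonzero(mask)]
    big=cv2.resize(mask[y0:y1,x00:x1],None,fx=S,fy=S,interpolation=cv2.INTER_NEAREST)
    def cost(q):
        c,s=np.cos(q[2]),np.sin(q[2])
        uv=np.array([proj("top",(q[0]+c*a-s*b,q[1]+s*a+c*b,z)) for a,b in poly])
        uv=((uv-[x00,y0]+.5)*S)
        im=np.zeros_like(big);cv2.fillPoly(im,[np.round(uv).astype(int)],1)
        return (im!=big).sum()/S/S
    best=None
    for yaw in x0[2]+np.array([-.15,0,.15]):
        o=minimize(cost,[x0[0],x0[1],yaw],method="Nelder-Mead",options=dict(initial_simplex=[[x0[0],x0[1],yaw],[x0[0]+10,x0[1],yaw],[x0[0],x0[1]+10,yaw],[x0[0],x0[1],yaw+.1]],maxiter=400))
        if best is None or o.fun<best.fun: best=o
    return best.x,best.fun,mask.sum()
sm=(p.min(2)>150)&(np.load("standm.npy"))
ring=np.load("standm.npy")
st=tri((296,234),(291,222))[0]
poly=[(-135,-40),(-57,-40),(-57,-70),(65,-70),(65,70),(-57,70),(-57,40),(-135,40)]
a=at_z("top",(282,258),30);yaw=np.arctan2(*(st-a)[1::-1]);print("guess",st,yaw)
np.set_printoptions(precision=3,suppress=True)
print("stand",poly_fit(ring,poly,30,[st[0],st[1],yaw]))
bm=np.load("bladem.npy");print("blade area",bm.sum())
b=at_z("top",(388,246),0);g=at_z("top",(399,273),0);print(b,g,"yaw",np.arctan2(*(b-g)[1::-1]))
c=p[185:275,255:330,::-1];c2=p[235:285,370:415,::-1]
cv2.imwrite("pics/c1.png",np.hstack([cv2.resize(c,None,fx=5,fy=5,interpolation=cv2.INTER_CUBIC),cv2.resize(c2,(405,450),interpolation=cv2.INTER_CUBIC)]))
E
```

```text
ring_mouth [578.8  47.2  79.7] 7.080804560889919
slot_end [562.8  54.4  36.4] 12.803552773100924
grip [ 455.8 -271.8   17. ] 4.877883709679557
tip [ 512.8 -244.8    1.5] 4.418227239364015
flask [462.3 282.   59.7] 0.7528179419755752
stand [287.8, 231.7] 0.91 2560 [236. 238. 233.] zpct [22.3 27.2 31.  35.9 75.5]Traceback (most recent call last):
  File "<stdin>", line 13, in <module>
  File "<stdin>", line 10, in cloud
  File "h.py", line 11, in at_d
    o,d=ray(cam,uv);return o+d*dep
        ~~~^^^^^^^^
  File "h.py", line 4, in ray
    c=vision.calibration(cam);M=np.array(c["mtx"]);k=c["k1"]
ValueError: time passes only in moves, steps and waits
```

```bash
sed -i 's/vision.calibration(cam)/CAL[cam]/; 2a CAL={c:vision.calibration(c) for c in("side","top")}' h.py
cat > fit.py <<'E'
from h import *
from scipy.optimize import minimize
poly=[(-135,-40),(-57,-40),(-57,-70),(65,-70),(65,70),(-57,70),(-57,40),(-135,40)]
def poly_fit(mask,poly,z,x0,cam="top"):
    mask=mask.astype(np.uint8);S=8
    y0,x00=[a.min()-6 for a in np.nonzero(mask)];y1,x1=[a.max()+6 for a in np.nonzero(mask)]
    big=cv2.resize(mask[y0:y1,x00:x1],None,fx=S,fy=S,interpolation=cv2.INTER_NEAREST)
    def cost(q):
        c,s=np.cos(q[2]),np.sin(q[2])
        im=np.zeros_like(big)
        for zz in ([z] if np.isscalar(z) else z):
            uv=np.array([proj(cam,(q[0]+c*a-s*b,q[1]+s*a+c*b,zz)) for a,b in poly])
            cv2.fillPoly(im,[np.round((uv-[x00,y0]+.5)*S).astype(int)],1)
        return (im!=big).sum()/S/S
    best=None
    for yaw in x0[2]+np.array([-.15,0,.15]):
        o=minimize(cost,[x0[0],x0[1],yaw],method="Nelder-Mead",options=dict(initial_simplex=[[x0[0],x0[1],yaw],[x0[0]+10,x0[1],yaw],[x0[0],x0[1]+10,yaw],[x0[0],x0[1],yaw+.1]],maxiter=400))
        if best is None or o.fun<best.fun: best=o
    return best.x,best.fun,mask.sum()
E
python3 - <<'E'
from fit import *
D=np.load("top0.npz");p,d=D["p"],D["d"]
np.set_printoptions(precision=3,suppress=True)
ring=vision.cut_out("top","stand")[0]["region"]
st=tri((296,234),(291,222))[0]
a=at_z("top",(282,258),30);yaw=np.arctan2(*(st-a)[1::-1]);print("guess",st,yaw)
print("stand",poly_fit(ring,poly,[0,10,20,30],[st[0],st[1],yaw]))
B=vision.cut_out("top","blade_grip")
for x in B: print("blade",x["conf"],x["uv"],x["region"].sum(),cv2.minAreaRect(np.argwhere(x["region"])[:,::-1].astype(np.float32)))
bm=B[0]["region"]
print(poly_fit(bm,[(-20,-12),(80,-12),(80,12),(-20,12)],2.5,[456,-272,.44]))
for x in vision.cut_out("top","flask_center"):
    m=x["region"];print(x["uv"],x["conf"],np.median(p[m],0),m.sum())
print("rim",at_z("top",(291,222),74),"grip@41",at_z("top",(397,263),41),"flask lip",at_z("top",(207,259),125))
c=p[185:275,255:330,::-1];c2=p[235:285,370:415,::-1]
cv2.imwrite("pics/c1.png",np.hstack([cv2.resize(c,None,fx=5,fy=5,interpolation=cv2.INTER_CUBIC),cv2.resize(c2,(405,450),interpolation=cv2.INTER_CUBIC)]))
E
```

```text
guess [578.778  47.182  79.742] -0.2571479416547206
stand (array([582.98 ,  49.687,  -0.254]), np.float64(96.75), np.uint64(2578))
blade 0.48 [390.9, 260.2] 299 ((393.1105041503906, 259.6041259765625), (33.73223114013672, 9.051082611083984), 66.50143432617188)
(array([ 441.638, -270.933,    0.369]), np.float64(35.34375), np.uint64(299))
[166.2, 264.6] 0.81 [183.5 162.   43. ] 550
[200.2, 307.5] 0.68 [ 38.  76. 151.] 518
[251.4, 300.3] 0.66 [ 39.  77. 154.] 533
[212.4, 207.2] 0.58 [ 38.  74. 146.] 554
[210.6, 263.0] 0.55 [126. 140. 135.] 531
rim [577.058  44.954  74.   ] grip@41 [ 456.02  -267.365   41.   ] flask lip [466.148 281.891 125.   ]
```

View pics/c1.png

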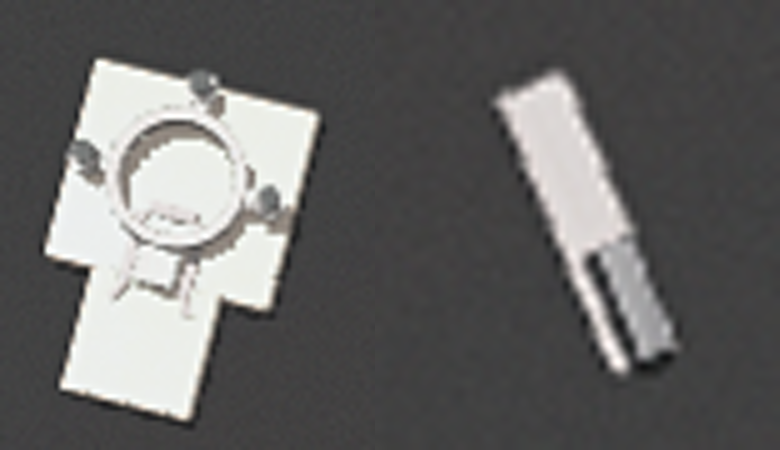

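The crop shows the fixture with its tongue toward the robot and the ring centred near pixel (291,220). The blade's tip is near (387,244) and its grip near (399,268). I'll refine the fits with a brightness mask.

```bash
python3 - <<'E'
from fit import *
np.set_printoptions(precision=3,suppress=True)
D=np.load("top0.npz");p,d=D["p"],D["d"]
g=p.min(2).astype(int)
def comp(th,box,close=0):
    m=np.zeros(g.shape,np.uint8);a,b,c,e=box;m[b:e,a:c]=g[b:e,a:c]>th
    if close: m=cv2.morphologyEx(m,cv2.MORPH_CLOSE,np.ones((close,close)))
    n,l,s,_=cv2.connectedComponentsWithStats(m);k=1+np.argmax(s[1:,4]);return l==k
m=comp(140,(255,185,330,275));c,_=cv2.findContours(m.astype(np.uint8),0,2);f=np.zeros_like(g,np.uint8);cv2.fillPoly(f,c,1)
print("stand",poly_fit(f,poly,30,[580,48,-.25]))
b=comp(90,(370,235,415,285));print(b.sum())
print("blade",poly_fit(b,[(-20,-12),(80,-12),(80,12),(-20,12)],[0,5],[450,-270,.44]))
print("tip",at_z("top",(386.9,243.7),5),"grip41",at_z("top",(398.7,267.9),41), "rearleft",at_z("top",(396.2,275.9),5))
print("ringc",at_z("top",(290.9,219.8),74), "ring side", tri((296,236),(290.9,219.8)))
# stopper of the clear flask
q=np.load("side0.npz")["p"]
def z(im,a,b,c,e,s): return cv2.resize(im[b:e,a:c,::-1],None,fx=s,fy=s,interpolation=cv2.INTER_CUBIC)
cv2.imwrite("pics/c2.png",np.hstack([z(p,190,240,235,285,9),z(q,215,275,275,350,6)[:405] if 0 else cv2.resize(z(q,215,275,275,350,6),(324,405))]))
print("flask lip, z125",at_z("top",(207.5,259),125))
print("others",[tri(a,b) for a,b in[((272,359),(199,305)),((196,271),(210,205)),((329,312),(251,302)),((182,350),(163,264))]])
E
```

```text
stand (array([582.498,  48.568,  -0.259]), np.float64(202.8125), np.uint64(2409))
272
blade (array([ 443.477, -271.316,    0.371]), np.float64(41.75), np.uint64(272))
tip [ 517.672 -242.541    5.   ] grip41 [ 441.409 -272.1     41.   ] rearleft [ 419.612 -268.68     5.   ]
ringc [583.579  45.223  74.   ] ring side (array([584.637,  45.984,  71.089]), np.float64(1.746408141885647))
flask lip, z125 [466.137 280.457 125.   ]
others [(array([336.693, 317.272,  59.349]), np.float64(0.8756501467242664)), (array([631.37 , 285.756,  70.985]), np.float64(1.493691305908397)), (array([346.672, 164.895,  67.402]), np.float64(6.287515991854107)), (array([457.499, 424.58 ,  66.722]), np.float64(1.1288611101973043))]
```

View pics/c2.png

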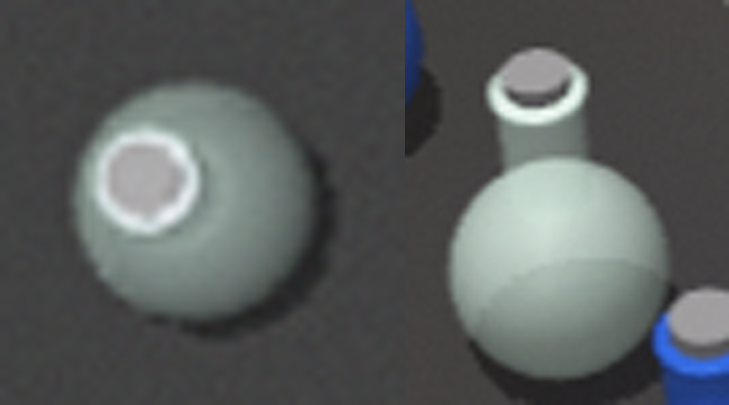

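The clear flask stands upright; its lip is at top pixel (206,259.6) and its body centre at (211,261.7). Blade grip is at about (443.5,-271.3) with yaw 0.37. The fixture is at about (583,47) with yaw -0.256. Going to the blade now.

```bash
cat > go.py <<'E'
import sys;from h import *
from scipy.spatial.transform import Rotation as R
# usage: go.py x y z yaw
s=r.sense();t=np.array([float(a) for a in sys.argv[1:4]]);yw=float(sys.argv[4])
Rt=R.from_euler("xyz",s["tcp_rot"]).as_matrix();Rd=R.from_euler("xyz",[np.pi,0,yw]).as_matrix()
print("pos",s["eef_pos"].round(1),"rot",s["tcp_rot"].round(4),"F",s["contact_force"].round(1),"open",round(s["opening"],3),"t",s["clock"])
print("delta cm",(Rt.T@(t-s["eef_pos"])/10).round(2),"rotvec",R.from_matrix(Rt.T@Rd).as_rotvec().round(4))
E
python3 go.py 443.5 -271.3 90 0.37; python3 - <<'E'
from h import *
print(at_z("top",(206,259.6),119),at_z("top",(211.2,261.7),32),at_z("top",(462,233),0),at_z("top",(426,192),0))
E
```

```text
pos [ 250.8 -572.5  231.3] rot [ 3.1416 -0.      0.4128] F [ 0.1 -0.1 -0.5] open 1.0 t 1.2
delta cm [ 29.74 -19.86  14.13] rotvec [ 0.     -0.      0.0428]
[464.94923757 285.89499654 119.        ] [465.59350928 286.82130701  32.        ] [ 548.93144155 -474.8861338     0.        ] [ 677.22318788 -367.62360234    0.        ]
```

Call:
play_rows:
  steps:
    - {"delta_pos": [4,-2.6,1.5],"yaw": 0.01,"jaw": 50}
    - {"delta_pos": [8,-5.3,3],"yaw": 0.02,"jaw": 50}
    - {"delta_pos": [12,-8,5],"yaw": 0.03,"jaw": 50}
    - {"delta_pos": [16,-10.7,7],"yaw": 0.043,"jaw": 50}
    - {"delta_pos": [20,-13.4,9],"yaw": 0.043,"jaw": 50}
    - {"delta_pos": [24,-16,11],"yaw": 0.043,"jaw": 50}
    - {"delta_pos": [28,-18.6,13],"yaw": 0.043,"jaw": 50}
    - {"delta_pos": [29.74,-19.86,14.13],"yaw": 0.043,"jaw": 50}

```text
clock: 2.0
eef_pos: [444.5, -268.9, 89.2]
tcp_rot: [-3.141, -0.0, 0.371]
contact_force: [-0.4, -0.3, 0.6]
opening: 0.501
grasp_force: 0.0
```

```bash
python3 go.py 443.5 -271.3 10 0.37; python3 - <<'E'
from h import *
q=[]
for c in("side","top"):
    p,d=vision.grab_frame(c)
    u=proj(c,(443.5,-271.3,60));a,b=int(u[0])-33,int(u[1])-33;q.append(cv2.resize(p[max(b,0):b+66,max(a,0):a+66,::-1],(396,396),interpolation=cv2.INTER_CUBIC));print(c,a,b)
cv2.imwrite("pics/c3.png",np.hstack(q))
E
```

```text
pos [ 444.5 -268.9   89.2] rot [-3.1413e+00 -2.0000e-04  3.7080e-01] F [-0.4 -0.3  0.6] open 0.501 t 2.0
delta cm [-0.18  0.19  7.92] rotvec [-0.0002 -0.0002  0.0008]
side 395 180
top 366 233
```

View pics/c3.png

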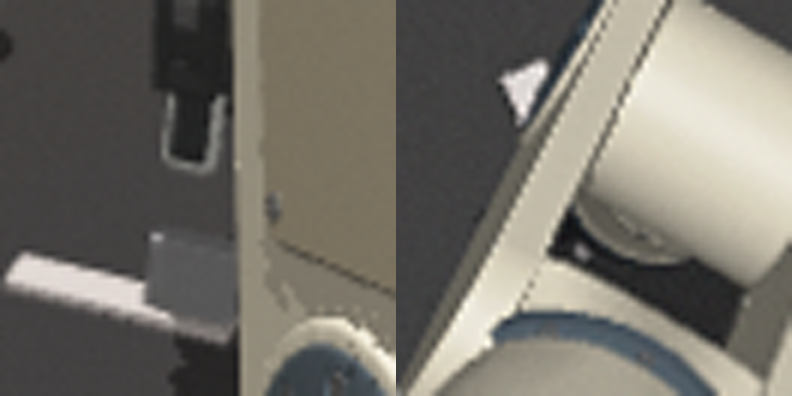

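The side view (left half) shows the finger above the grip, with the fingertip near side pixel (427,207). In the top view (right half) the arm hides the grip. Descending.

```bash
python3 go.py 443.5 -271.3 10 0.37; python3 -c "
from h import *
print(proj('side',r.sense()['eef_pos']))"
```

```text
pos [ 443.9 -267.7   88.2] rot [-3.1386e+00  1.5000e-03  3.7320e-01] F [-0.2 -0.2  1.1] open 0.495 t 2.1
delta cm [-0.16  0.34  7.82] rotvec [-0.0029  0.0015  0.0032]
[428.74733813 204.50263464]
```

Call:
play_rows:
  steps:
    - {"delta_pos": [0,0,2.5],"yaw": 0,"jaw": 50}
    - {"delta_pos": [0,0,5],"yaw": 0,"jaw": 50}
    - {"delta_pos": [0,0,7],"yaw": 0,"jaw": 50}
    - {"delta_pos": [0,0,8],"yaw": 0,"jaw": 50}
    - {"delta_pos": [0,0,8],"yaw": 0,"jaw": 50}
    - {"delta_pos": [0,0,8],"yaw": 0,"jaw": 20}
    - {"delta_pos": [0,0,8],"yaw": 0,"jaw": 0}
    - {"delta_pos": [0,0,8],"yaw": 0,"jaw": 0}
  grip_force: 60

```text
clock: 2.9
eef_pos: [444.2, -271.9, 11.2]
tcp_rot: [3.14, -0.001, 0.37]
contact_force: [-1.3, 0.0, 5.1]
opening: 0.16
grasp_force: 59.1
```

Call:
play_rows:
  steps:
    - {"delta_pos": [0,0,0],"yaw": 0,"jaw": 0}
    - {"delta_pos": [0,0,0],"yaw": 0,"jaw": 0}
    - {"delta_pos": [0,0,0],"yaw": 0,"jaw": 0}
    - {"delta_pos": [0,0,0],"yaw": 0,"jaw": 0}
    - {"delta_pos": [0,0,-2],"yaw": 0,"jaw": 0}
    - {"delta_pos": [0,0,-5],"yaw": 0,"jaw": 0}
    - {"delta_pos": [0,0,-8],"yaw": 0,"jaw": 0}
    - {"delta_pos": [0,0,-10],"yaw": 0,"jaw": 0}

```text
clock: 3.7
eef_pos: [444.1, -271.6, 112.3]
tcp_rot: [3.14, -0.001, 0.37]
contact_force: [0.4, 0.2, -0.7]
opening: 0.151
grasp_force: 58.4
```

```bash
python3 go.py 418.5 90 110 -0.256;  python3 - <<'E'
from h import *
s=r.sense();e=s["eef_pos"];print(s["grasp_force"],s["opening"])
p,d=vision.grab_frame("side")
u=proj("side",e);a,b=int(u[0])-50,int(u[1])-50;print(a,b)
cv2.imwrite("pics/c4.png",cv2.resize(p[b:b+100,a:a+100,::-1],(500,500),interpolation=cv2.INTER_CUBIC))
for t in("blade_tip","blade_grip"):print(t,[(x["uv"],x["conf"]) for x in vision.landmark_of("side",t)][:2])
print(proj("side",e+[0,0,14]),proj("side",e+[80*np.cos(.37),80*np.sin(.37),-10]))
E
```

```text
pos [ 444.1 -271.6  112.3] rot [ 3.1397e+00 -1.4000e-03  3.6990e-01] F [ 0.4  0.2 -0.7] open 0.151 t 3.7
delta cm [ 10.69 -34.64   0.18] rotvec [ 0.0014 -0.0019  0.6259]
58.427883982658386 0.15106693421267914
380 145
blade_tip [([401.9, 190.4], 0.61)]
blade_grip [([431.6, 191.8], 0.77), ([294.7, 233.5], 0.16)]
[431.34873    190.55014672] [399.56218907 192.13236336]
```

Call:
play_rows:
  steps:
    - {"delta_pos": [1.3,-4.3,0],"yaw": 0.08,"jaw": 0}
    - {"delta_pos": [2.6,-8.6,0],"yaw": 0.16,"jaw": 0}
    - {"delta_pos": [3.9,-12.9,0],"yaw": 0.24,"jaw": 0}
    - {"delta_pos": [5.2,-17.2,0],"yaw": 0.32,"jaw": 0}
    - {"delta_pos": [6.5,-21.5,0],"yaw": 0.4,"jaw": 0}
    - {"delta_pos": [7.8,-25.8,0],"yaw": 0.48,"jaw": 0}
    - {"delta_pos": [9.2,-30.1,0],"yaw": 0.56,"jaw": 0}
    - {"delta_pos": [10.69,-34.64,0.2],"yaw": 0.626,"jaw": 0}

```text
clock: 4.65
eef_pos: [416.9, 91.8, 107.2]
tcp_rot: [3.141, 0.001, -0.26]
contact_force: [0.9, 0.3, -1.3]
opening: 0.155
grasp_force: 58.8
```

Call:
play_rows:
  steps:
    - {"delta_pos": [0,0,0],"yaw": 0,"jaw": 0}
    - {"delta_pos": [0,0,0],"yaw": 0,"jaw": 0}
    - {"delta_pos": [0,0,0],"yaw": 0,"jaw": 0}
    - {"delta_pos": [0,0,1],"yaw": 0,"jaw": 0}
    - {"delta_pos": [0,0,3],"yaw": 0,"jaw": 0}
    - {"delta_pos": [0,0,5],"yaw": 0,"jaw": 0}
    - {"delta_pos": [0,0,5],"yaw": 0,"jaw": 0}
    - {"delta_pos": [0,0,5],"yaw": 0,"jaw": 0}

```text
clock: 5.45
eef_pos: [417.6, 89.4, 57.6]
tcp_rot: [3.141, 0.001, -0.258]
contact_force: [0.6, -0.6, -1.2]
opening: 0.155
grasp_force: 58.9
```

```bash
python3 go.py 418.5 90 45 -0.256;  python3 - <<'E'
from h import *
s=r.sense();e=s["eef_pos"];q=[]
for c,w in(("side",60),("top",50)):
    p,d=vision.grab_frame(c)
    u=proj(c,(500,68,40));a,b=int(u[0])-w//2,int(u[1])-w//2;print(c,a,b,400/w)
    q.append(cv2.resize(p[b:b+w,a:a+w,::-1],(400,400),interpolation=cv2.INTER_CUBIC))
    for t in("blade_tip","blade_grip","slot_end","ring_mouth","stand"):print(t,[(np.round(x["uv"],1),x["conf"]) for x in vision.landmark_of(c,t)][:2])
cv2.imwrite("pics/c4.png",np.hstack(q))
E
```

```text
pos [417.6  89.4  57.6] rot [ 3.1408e+00  1.5000e-03 -2.5780e-01] F [ 0.6 -0.6 -1.2] open 0.155 t 5.45
delta cm [ 0.08 -0.08  1.26] rotvec [ 0.0008  0.0015 -0.0018]
side 284 236 6.666666666666667
blade_tip [(array([314.8, 261.6]), 0.49)]
blade_grip [(array([333.9, 279.4]), 0.62)]
slot_end []
ring_mouth [(array([295.8, 235.1]), 0.59)]
stand [(array([295.7, 259.1]), 0.91), (array([298.5, 233.1]), 0.67)]
top 258 224 8.0
blade_tip [(array([291.6, 221.8]), 0.73)]
blade_grip []
slot_end [(array([288. , 227.5]), 0.65)]
ring_mouth [(array([289.8, 221. ]), 0.89)]
stand [(array([291.7, 224.9]), 0.78)]
```

View pics/c4.png

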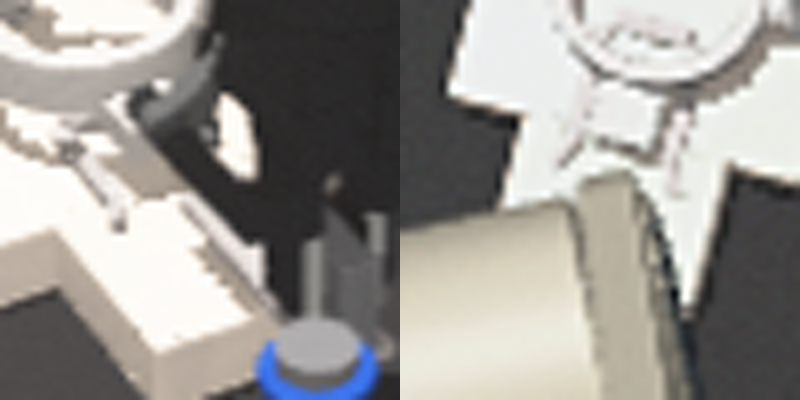

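The side crop (left) shows the blade hovering over the tongue, tip near crop pixel (185,195), with the channel's cheeks ahead of it. In the top crop (right) the arm hides the blade, but the foot and cheeks show near (620,120). I'll overlay the model to check the fixture pose.

```bash
python3 - <<'E'
from fit import *
T=np.load("top0.npz")["p"];S,_=vision.grab_frame("side")
e=r.sense()["eef_pos"];X=(583,47,-.256)
def w(a,b,z,X=X):
    c,s=np.cos(X[2]),np.sin(X[2]);return (X[0]+c*a-s*b,X[1]+s*a+c*b,z)
def draw(im,cam,a,b,W,H,k):
    o=cv2.resize(im[b:b+H,a:a+W,::-1],None,fx=k,fy=k,interpolation=cv2.INTER_CUBIC)
    def L(P,col):
        uv=np.array([(proj(cam,p)-[a,b]+.5)*k for p in P]);cv2.polylines(o,[np.round(uv).astype(int)],False,col,1)
    L([w(*p,30) for p in poly+poly[:1]],(0,0,255))
    for s in(1,-1): L([w(-75,21*s,36),w(-62,15*s,36),w(-20,15*s,36)],(0,160,0))
    t=np.linspace(0,2*np.pi,60)
    for R in(42,34): L([w(R*np.cos(q),R*np.sin(q),74) for q in t],(255,0,0))
    L([w(-63+0,-12,68),w(-63,12,68)],(255,0,255))
    for px,py in((0,56),(0,-56),(56,0)): L([w(px+4*np.cos(q),py+4*np.sin(q),86) for q in t],(0,140,255))
    if cam=="side":
        Y=(e[0],e[1],-.258);L([w(*p,e[2]-11+5,Y) for p in[(20,-12),(80,-12),(80,12),(20,12)]],(200,0,200))
    return o
cv2.imwrite("pics/c5.png",np.hstack([draw(T,"top",260,190,65,83,6.0),draw(S,"side",255,212,82,100,5)[:498]]))
E
```

```text
(no output)
```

View pics/c5.png

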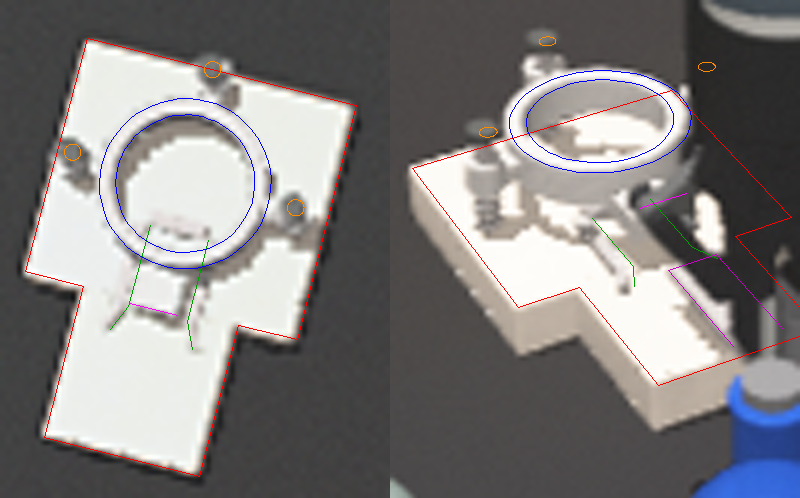

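The overlay matches: the model outline sits on the fixture in both views, with the ring at top crop (185,183) and the tongue corner at side crop (657,385), and the blade's predicted edge lies on the blade. I'll lower it and slide it in.

Call:
play_rows:
  steps:
    - {"delta_pos": [0,0,0.8],"yaw": 0,"jaw": 0}
    - {"delta_pos": [0,0,1.4],"yaw": 0,"jaw": 0}
    - {"delta_pos": [0.5,0,1.4],"yaw": 0,"jaw": 0}
    - {"delta_pos": [1.3,0,1.4],"yaw": 0,"jaw": 0}
    - {"delta_pos": [2.1,0,1.4],"yaw": 0,"jaw": 0}
    - {"delta_pos": [2.8,0,1.4],"yaw": 0,"jaw": 0}
    - {"delta_pos": [3.2,0,1.4],"yaw": 0,"jaw": 0}
    - {"delta_pos": [3.2,0,1.4],"yaw": 0,"jaw": 0}

```text
clock: 6.9
eef_pos: [449.8, 82.1, 44.1]
tcp_rot: [-3.141, -0.001, -0.257]
contact_force: [-0.3, 0.2, -1.3]
opening: 0.155
grasp_force: 58.9
```

Call:
play_rows:
  steps:
    - {"delta_pos": [0.5,0,0],"yaw": 0,"jaw": 0}
    - {"delta_pos": [1,0,0],"yaw": 0,"jaw": 0}
    - {"delta_pos": [1.5,0,0],"yaw": 0,"jaw": 0}
    - {"delta_pos": [2,0,0],"yaw": 0,"jaw": 0}
    - {"delta_pos": [2.5,0,0],"yaw": 0,"jaw": 0}
    - {"delta_pos": [3,0,0],"yaw": 0,"jaw": 0}
    - {"delta_pos": [3.3,0,0],"yaw": 0,"jaw": 0}
    - {"delta_pos": [3.3,0,0],"yaw": 0,"jaw": 0}

```text
clock: 7.7
eef_pos: [481.3, 73.8, 44.0]
tcp_rot: [-3.141, -0.0, -0.256]
contact_force: [-0.7, 0.1, -1.5]
opening: 0.153
grasp_force: 58.9
```

```bash
python3 go.py 486.3 72.3 42 -0.256
```

```text
pos [481.3  73.8  44. ] rot [-3.1415e+00 -3.0000e-04 -2.5640e-01] F [-0.7  0.1 -1.5] open 0.153 t 7.7
delta cm [0.52 0.02 0.2 ] rotvec [-0.0001 -0.0003 -0.0004]
```

Call:
play_rows:
  steps:
    - {"delta_pos": [0,0,0.15],"yaw": 0,"jaw": 0}
    - {"delta_pos": [0.1,0,0.25],"yaw": 0,"jaw": 0}
    - {"delta_pos": [0.2,0,0.25],"yaw": 0,"jaw": 0}
    - {"delta_pos": [0.3,0,0.25],"yaw": 0,"jaw": 0}
    - {"delta_pos": [0.4,0,0.25],"yaw": 0,"jaw": 0}
    - {"delta_pos": [0.5,0,0.25],"yaw": 0,"jaw": 0}
    - {"delta_pos": [0.6,0,0.25],"yaw": 0,"jaw": 0}
    - {"delta_pos": [0.6,0,0.25],"yaw": 0,"jaw": 0}
  grip_force: 30

```text
clock: 8.5
eef_pos: [486.8, 72.3, 41.5]
tcp_rot: [-3.142, -0.0, -0.256]
contact_force: [-0.1, -0.0, -1.9]
opening: 0.153
grasp_force: 59.1
```

```bash
python3 go.py 486.3 72.3 42 -0.256
```

```text
pos [486.8  72.3  41.5] rot [-3.1415e+00 -2.0000e-04 -2.5620e-01] F [-0.1 -0.  -1.9] open 0.153 t 8.5
delta cm [-0.05  0.02 -0.05] rotvec [-0.0001 -0.0002 -0.0002]
```

Call:
play_rows:
  steps:
    - {"delta_pos": [0.05,0,0.05],"yaw": 0,"jaw": 0}
    - {"delta_pos": [0.1,0,0.05],"yaw": 0,"jaw": 0}
    - {"delta_pos": [0.15,0,0.05],"yaw": 0,"jaw": 0}
    - {"delta_pos": [0.2,0,0.05],"yaw": 0,"jaw": 0}
    - {"delta_pos": [0.25,0,0.05],"yaw": 0,"jaw": 0}
    - {"delta_pos": [0.3,0,0.05],"yaw": 0,"jaw": 0}
    - {"delta_pos": [0.3,0,0.05],"yaw": 0,"jaw": 0}
    - {"delta_pos": [0.3,0,0.05],"yaw": 0,"jaw": 0}

```text
clock: 9.3
eef_pos: [487.5, 72.0, 41.1]
tcp_rot: [3.141, 0.004, -0.257]
contact_force: [-9.2, 5.6, 12.0]
opening: 0.154
grasp_force: 60.9
```

```bash
python3 go.py 489.2 71.5 41 -0.256
```

```text
pos [487.5  72.   41.1] rot [ 3.1411  0.0037 -0.2566] F [-9.2  5.6 12. ] open 0.154 t 9.3
delta cm [0.18 0.01 0.01] rotvec [ 0.0005  0.0037 -0.0006]
```

The tip meets the stop with about 10 N, where expected. Releasing and rising.

Call:
play_rows:
  steps:
    - {"delta_pos": [0,0,0],"yaw": 0,"jaw": 40}
    - {"delta_pos": [0,0,0],"yaw": 0,"jaw": 45}
    - {"delta_pos": [0,0,0],"yaw": 0,"jaw": 45}
    - {"delta_pos": [0,0,0],"yaw": 0,"jaw": 45}
    - {"delta_pos": [0,0,-1.5],"yaw": 0,"jaw": 45}
    - {"delta_pos": [0,0,-4],"yaw": 0,"jaw": 45}
    - {"delta_pos": [0,0,-8],"yaw": 0,"jaw": 45}
    - {"delta_pos": [0,0,-12],"yaw": 0,"jaw": 45}

```text
clock: 10.1
eef_pos: [489.1, 71.4, 161.8]
tcp_rot: [3.141, 0.001, -0.256]
contact_force: [-0.5, -0.5, -0.5]
opening: 0.45
grasp_force: 0.0
```

```bash
python3 go.py 465.3 286.3 200 -0.256
```

```text
pos [489.1  71.4 161.8] rot [ 3.141e+00  1.200e-03 -2.563e-01] F [-0.5 -0.5 -0.5] open 0.45 t 10.1
delta cm [ -7.75 -20.18  -3.82] rotvec [ 0.0006  0.0012 -0.0003]
```

Call:
play_rows:
  steps:
    - {"delta_pos": [-1,-2.6,-2],"yaw": 0,"jaw": 85}
    - {"delta_pos": [-2,-5.2,-3.8],"yaw": 0,"jaw": 85}
    - {"delta_pos": [-3,-7.8,-3.8],"yaw": 0,"jaw": 85}
    - {"delta_pos": [-4,-10.4,-3.8],"yaw": 0,"jaw": 85}
    - {"delta_pos": [-5,-13,-3.8],"yaw": 0,"jaw": 85}
    - {"delta_pos": [-6,-15.6,-3.8],"yaw": 0,"jaw": 85}
    - {"delta_pos": [-7,-18.2,-3.8],"yaw": 0,"jaw": 85}
    - {"delta_pos": [-7.75,-20.2,-3.8],"yaw": 0,"jaw": 85}

```text
clock: 10.9
eef_pos: [465.5, 288.1, 198.9]
tcp_rot: [-3.141, -0.0, -0.256]
contact_force: [-0.1, -0.0, 0.7]
opening: 0.856
grasp_force: 0.0
```

```bash
python3 - <<'E'
from h import *
q=[]
X=(583,47,-.256)
for c,w in(("side",66),("top",50)):
    p,d=vision.grab_frame(c)
    u=proj(c,(500,68,45));a,b=int(u[0])-w//2,int(u[1])-w//2;print(c,a,b,400/w)
    q.append(cv2.resize(p[b:b+w,a:a+w,::-1],(400,400),interpolation=cv2.INTER_CUBIC))
    for t in("blade_tip","blade_grip","flask_center"):print(t,[(np.round(x["uv"],1),x["conf"]) for x in vision.landmark_of(c,t)][:3])
cv2.imwrite("pics/c6.png",np.hstack(q))
E
python3 go.py 465.3 286.5 78 -0.256
```

```text
side 281 232 6.0606060606060606
blade_tip [(array([300.7, 252.8]), 0.55)]
blade_grip [(array([319. , 264.4]), 0.74)]
flask_center [(array([332.3, 311.4]), 0.92), (array([239.8, 312.7]), 0.89), (array([178.2, 349.5]), 0.86)]
top 258 224 8.0
blade_tip [(array([289.8, 231.1]), 0.57)]
blade_grip [(array([283.4, 250.2]), 0.55)]
flask_center [(array([248.8, 298.1]), 0.78), (array([210.4, 207.8]), 0.69), (array([207. , 261.2]), 0.63)]
pos [465.9 285.7 199. ] rot [ 3.1413  0.     -0.2572] F [-1.3  0.1  0.2] open 0.848 t 11.3
delta cm [-0.08 -0.07 12.1 ] rotvec [ 0.0003  0.     -0.0012]
```

View pics/c6.png

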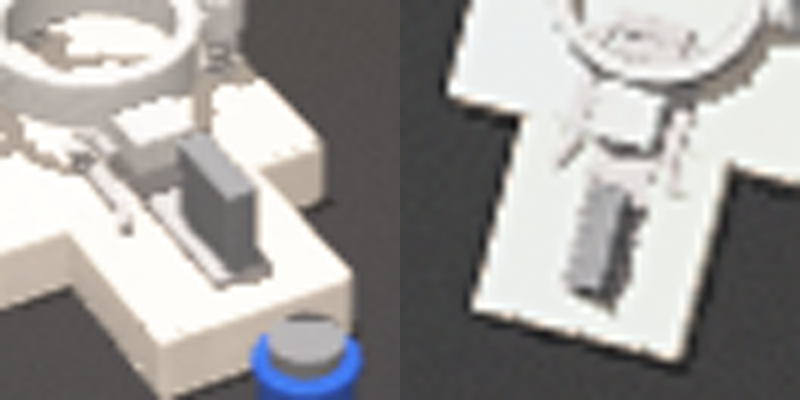

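The blade lies in line between the cheeks under the foot, its grip at top crop (598,242), and the ring is up. Taking the flask.

Call:
play_rows:
  steps:
    - {"delta_pos": [-0.05,0,3],"yaw": 0,"jaw": 85}
    - {"delta_pos": [-0.05,0,6],"yaw": 0,"jaw": 85}
    - {"delta_pos": [-0.05,0,9],"yaw": 0,"jaw": 85}
    - {"delta_pos": [-0.05,0,11],"yaw": 0,"jaw": 85}
    - {"delta_pos": [-0.05,0,12.1],"yaw": 0,"jaw": 85}
    - {"delta_pos": [-0.05,0,12.1],"yaw": 0,"jaw": 85}
    - {"delta_pos": [-0.05,0,12.1],"yaw": 0,"jaw": 60}
    - {"delta_pos": [-0.05,0,12.1],"yaw": 0,"jaw": 40}
  grip_force: 50

```text
clock: 12.1
eef_pos: [466.1, 287.1, 79.2]
tcp_rot: [-3.14, -0.001, -0.256]
contact_force: [0.5, -0.3, -0.0]
opening: 0.52
grasp_force: 0.0
```

Call:
play_rows:
  steps:
    - {"delta_pos": [0,0,0],"yaw": 0,"jaw": 30}
    - {"delta_pos": [0,0,0],"yaw": 0,"jaw": 20}
    - {"delta_pos": [0,0,0],"yaw": 0,"jaw": 10}
    - {"delta_pos": [0,0,0],"yaw": 0,"jaw": 0}
    - {"delta_pos": [0,0,0],"yaw": 0,"jaw": 0}
    - {"delta_pos": [0,0,0],"yaw": 0,"jaw": 0}
    - {"delta_pos": [0,0,0],"yaw": 0,"jaw": 0}
    - {"delta_pos": [0,0,0],"yaw": 0,"jaw": 0}

```text
clock: 12.9
eef_pos: [466.2, 287.4, 79.3]
tcp_rot: [-3.14, -0.002, -0.256]
contact_force: [0.8, 0.3, 7.2]
opening: 0.38
grasp_force: 48.8
```

```bash
python3 go.py 583 47 180 -0.256;python3 -c "
from h import *
print(at_z('top',(282.25,253.75),71))"
```

```text
pos [466.2 287.4  79.3] rot [-3.1397e+00 -1.8000e-03 -2.5610e-01] F [0.8 0.3 7.2] open 0.38 t 12.9
delta cm [ 17.4   20.28 -10.08] rotvec [-0.0019 -0.0018 -0.0001]
[484.11427993  71.05230362  71.        ]
```

Call:
play_rows:
  steps:
    - {"delta_pos": [0,0,-2],"yaw": 0,"jaw": 0}
    - {"delta_pos": [0,0,-5],"yaw": 0,"jaw": 0}
    - {"delta_pos": [0,0,-8],"yaw": 0,"jaw": 0}
    - {"delta_pos": [0,0,-10.5],"yaw": 0,"jaw": 0}
    - {"delta_pos": [1,1.2,-11],"yaw": 0,"jaw": 0}
    - {"delta_pos": [3,3.5,-11],"yaw": 0,"jaw": 0}
    - {"delta_pos": [6,7,-11],"yaw": 0,"jaw": 0}
    - {"delta_pos": [8,9.4,-11],"yaw": 0,"jaw": 0}

```text
clock: 13.7
eef_pos: [519.2, 172.8, 187.3]
tcp_rot: [3.14, 0.0, -0.256]
contact_force: [0.3, 0.2, -3.2]
opening: 0.381
grasp_force: 50.3
```

Call:
play_rows:
  steps:
    - {"delta_pos": [2,2.4,0],"yaw": 0,"jaw": 0}
    - {"delta_pos": [4,4.7,0],"yaw": 0,"jaw": 0}
    - {"delta_pos": [6,7,0],"yaw": 0,"jaw": 0}
    - {"delta_pos": [8,9.3,0],"yaw": 0,"jaw": 0}
    - {"delta_pos": [9.2,10.7,0],"yaw": 0,"jaw": 0}
    - {"delta_pos": [9.4,10.9,0],"yaw": 0,"jaw": 0}
    - {"delta_pos": [9.4,10.9,0],"yaw": 0,"jaw": 0}
    - {"delta_pos": [9.4,10.9,0],"yaw": 0,"jaw": 0}

```text
clock: 14.5
eef_pos: [581.5, 47.0, 187.6]
tcp_rot: [-3.142, 0.001, -0.256]
contact_force: [-0.3, -0.1, -1.8]
opening: 0.38
grasp_force: 50.3
```

```bash
python3 go.py 583 47 145 -0.256;python3 - <<'E'
from h import *
q=[]
e=r.sense()["eef_pos"]
for c,w in(("side",90),("top",66)):
    p,d=vision.grab_frame(c)
    u=proj(c,(583,47,110));a,b=int(u[0])-w//2,int(u[1])-w//2;print(c,a,b,400/w)
    q.append(cv2.resize(p[b:b+w,a:a+w,::-1],(400,400),interpolation=cv2.INTER_CUBIC))
    print([(np.round(x["uv"],1),x["conf"]) for x in vision.landmark_of(c,"flask_center")],"exp",proj(c,e+[0,0,-16.5]))
cv2.imwrite("pics/c7.png",np.hstack(q))
E
```

```text
pos [581.5  47.  187.6] rot [-3.1415e+00  1.0000e-03 -2.5580e-01] F [-0.3 -0.1 -1.8] open 0.38 t 14.5
delta cm [ 0.15 -0.04  4.26] rotvec [-0.0001  0.001   0.0002]
side 250 177 4.444444444444445
[(array([181.2, 349.8]), 0.97), (array([330. , 312.9]), 0.87), (array([269.1, 360.5]), 0.76), (array([194.3, 272.7]), 0.75), (array([294.5, 262. ]), 0.71)] exp [295.55098689 199.4539746 ]
top 256 185 6.0606060606060606
[(array([162.3, 266.1]), 0.95), (array([198.9, 308.5]), 0.78), (array([249.7, 301.9]), 0.69), (array([289.2, 215.4]), 0.68), (array([210.8, 207.1]), 0.68)] exp [288.52427601 215.47528668]
```

View pics/c7.png

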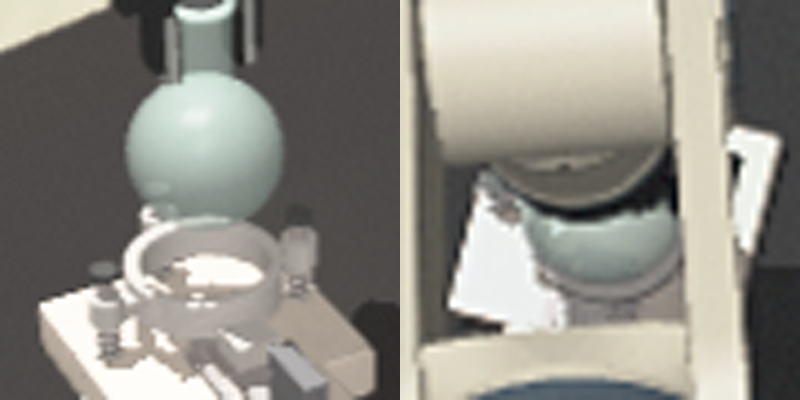

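The clear flask hangs upright above the ring, with its body at side crop (205,145) and the ring at (205,265). Lowering, then pressing in small steps by force.

Call:
play_rows:
  steps:
    - {"delta_pos": [0.15,-0.03,0.8],"yaw": 0,"jaw": 0}
    - {"delta_pos": [0.15,-0.03,1.6],"yaw": 0,"jaw": 0}
    - {"delta_pos": [0.15,-0.03,2.4],"yaw": 0,"jaw": 0}
    - {"delta_pos": [0.15,-0.03,3.1],"yaw": 0,"jaw": 0}
    - {"delta_pos": [0.15,-0.03,3.6],"yaw": 0,"jaw": 0}
    - {"delta_pos": [0.15,-0.03,4],"yaw": 0,"jaw": 0}
    - {"delta_pos": [0.15,-0.03,4.1],"yaw": 0,"jaw": 0}
    - {"delta_pos": [0.15,-0.03,4.1],"yaw": 0,"jaw": 0}
  grip_force: 70

```text
clock: 15.5
eef_pos: [583.7, 46.2, 146.9]
tcp_rot: [3.142, 0.0, -0.256]
contact_force: [-0.6, -0.6, -2.3]
opening: 0.375
grasp_force: 69.3
```

Call:
play_rows:
  steps:
    - {"delta_pos": [0,0,0.1],"yaw": 0,"jaw": 0}
    - {"delta_pos": [0,0,0.2],"yaw": 0,"jaw": 0}
    - {"delta_pos": [0,0,0.3],"yaw": 0,"jaw": 0}
    - {"delta_pos": [0,0,0.4],"yaw": 0,"jaw": 0}
    - {"delta_pos": [0,0,0.5],"yaw": 0,"jaw": 0}
    - {"delta_pos": [0,0,0.6],"yaw": 0,"jaw": 0}
    - {"delta_pos": [0,0,0.6],"yaw": 0,"jaw": 0}
    - {"delta_pos": [0,0,0.6],"yaw": 0,"jaw": 0}

```text
clock: 16.3
eef_pos: [583.9, 46.4, 141.2]
tcp_rot: [-3.141, -0.0, -0.256]
contact_force: [0.8, 2.7, 2.0]
opening: 0.375
grasp_force: 68.9
```

Call:
play_rows:
  steps:
    - {"delta_pos": [0,-0.05,0.1],"yaw": 0,"jaw": 0}
    - {"delta_pos": [0,-0.05,0.2],"yaw": 0,"jaw": 0}
    - {"delta_pos": [0,-0.05,0.3],"yaw": 0,"jaw": 0}
    - {"delta_pos": [0,-0.05,0.4],"yaw": 0,"jaw": 0}
    - {"delta_pos": [0,-0.05,0.5],"yaw": 0,"jaw": 0}
    - {"delta_pos": [0,-0.05,0.6],"yaw": 0,"jaw": 0}
    - {"delta_pos": [0,-0.05,0.6],"yaw": 0,"jaw": 0}
    - {"delta_pos": [0,-0.05,0.6],"yaw": 0,"jaw": 0}

```text
clock: 17.1
eef_pos: [584.2, 46.8, 135.2]
tcp_rot: [-3.141, -0.001, -0.256]
contact_force: [-0.4, 2.8, 5.6]
opening: 0.377
grasp_force: 68.6
```

Call:
play_rows:
  steps:
    - {"delta_pos": [0,0,0.05],"yaw": 0,"jaw": 0}
    - {"delta_pos": [0,0,0.1],"yaw": 0,"jaw": 0}
    - {"delta_pos": [0,0,0.15],"yaw": 0,"jaw": 0}
    - {"delta_pos": [0,0,0.2],"yaw": 0,"jaw": 0}
    - {"delta_pos": [0,0,0.25],"yaw": 0,"jaw": 0}
    - {"delta_pos": [0,0,0.3],"yaw": 0,"jaw": 0}
    - {"delta_pos": [0,0,0.3],"yaw": 0,"jaw": 0}
    - {"delta_pos": [0,0,0.3],"yaw": 0,"jaw": 0}

```text
clock: 17.9
eef_pos: [584.4, 46.9, 132.5]
tcp_rot: [-3.141, -0.001, -0.256]
contact_force: [1.3, 3.0, 7.7]
opening: 0.372
grasp_force: 68.4
```

Call:
play_rows:
  steps:
    - {"delta_pos": [0,0,0.03],"yaw": 0,"jaw": 0}
    - {"delta_pos": [0,0,0.06],"yaw": 0,"jaw": 0}
    - {"delta_pos": [0,0,0.1],"yaw": 0,"jaw": 0}
    - {"delta_pos": [0,0,0.13],"yaw": 0,"jaw": 0}
    - {"delta_pos": [0,0,0.15],"yaw": 0,"jaw": 0}
    - {"delta_pos": [0,0,0.15],"yaw": 0,"jaw": 0}
    - {"delta_pos": [0,0,0.15],"yaw": 0,"jaw": 0}
    - {"delta_pos": [0,0,0.15],"yaw": 0,"jaw": 0}

```text
clock: 18.7
eef_pos: [584.6, 47.0, 131.2]
tcp_rot: [-3.141, -0.002, -0.256]
contact_force: [0.7, 3.9, 7.9]
opening: 0.375
grasp_force: 68.4
```

Call:
play_rows:
  steps:
    - {"delta_pos": [0,0,0.02],"yaw": 0,"jaw": 0}
    - {"delta_pos": [0,0,0.04],"yaw": 0,"jaw": 0}
    - {"delta_pos": [0,0,0.05],"yaw": 0,"jaw": 0}
    - {"delta_pos": [0,0,0.05],"yaw": 0,"jaw": 0}
    - {"delta_pos": [0,0,0.05],"yaw": 0,"jaw": 0}
    - {"delta_pos": [0,0,0.05],"yaw": 0,"jaw": 0}
    - {"delta_pos": [0,0,0.05],"yaw": 0,"jaw": 0}
    - {"delta_pos": [0,0,0.05],"yaw": 0,"jaw": 0}

```text
clock: 19.5
eef_pos: [584.8, 47.0, 130.8]
tcp_rot: [-3.141, -0.002, -0.256]
contact_force: [1.0, 4.0, 9.3]
opening: 0.369
grasp_force: 68.4
```

Call:
play_rows:
  steps:
    - {"delta_pos": [0,0,0.02],"yaw": 0,"jaw": 0}
    - {"delta_pos": [0,0,0.04],"yaw": 0,"jaw": 0}
    - {"delta_pos": [0,0,0.06],"yaw": 0,"jaw": 0}
    - {"delta_pos": [0,0,0.08],"yaw": 0,"jaw": 0}
    - {"delta_pos": [0,0,0.08],"yaw": 0,"jaw": 0}
    - {"delta_pos": [0,0,0.08],"yaw": 0,"jaw": 0}
    - {"delta_pos": [0,0,0.08],"yaw": 0,"jaw": 0}
    - {"delta_pos": [0,0,0.08],"yaw": 0,"jaw": 0}

```text
clock: 20.3
eef_pos: [585.0, 47.0, 130.4]
tcp_rot: [-3.14, -0.002, -0.256]
contact_force: [0.9, 3.3, 10.8]
opening: 0.373
grasp_force: 68.1
```

Call:
play_rows:
  steps:
    - {"delta_pos": [0,0,0.03],"yaw": 0,"jaw": 0}
    - {"delta_pos": [0,0,0.06],"yaw": 0,"jaw": 0}
    - {"delta_pos": [0,0,0.09],"yaw": 0,"jaw": 0}
    - {"delta_pos": [0,0,0.12],"yaw": 0,"jaw": 0}
    - {"delta_pos": [0,0,0.12],"yaw": 0,"jaw": 0}
    - {"delta_pos": [0,0,0.12],"yaw": 0,"jaw": 0}
    - {"delta_pos": [0,0,0.12],"yaw": 0,"jaw": 0}
    - {"delta_pos": [0,0,0.12],"yaw": 0,"jaw": 0}

```text
clock: 21.1
eef_pos: [585.6, 46.9, 130.1]
tcp_rot: [-3.14, -0.004, -0.256]
contact_force: [-0.3, 3.4, 18.6]
opening: 0.374
grasp_force: 67.6
```

```bash
python3 go.py 583 47 130 -0.256
```

```text
pos [585.6  46.9 130.1] rot [-3.1401 -0.0038 -0.2562] F [-0.3  3.4 18.6] open 0.374 t 21.1
delta cm [-0.25  0.06  0.01] rotvec [-0.0015 -0.0038 -0.0002]
```

Call:
play_rows:
  steps:
    - {"delta_pos": [0,0,0],"yaw": 0,"jaw": 0}
    - {"delta_pos": [0,0,0],"yaw": 0,"jaw": 0}
    - {"delta_pos": [0,0,0],"yaw": 0,"jaw": 0}
    - {"delta_pos": [0,0,0],"yaw": 0,"jaw": 0}
    - {"delta_pos": [0,0,0],"yaw": 0,"jaw": 0}
    - {"delta_pos": [0,0,0],"yaw": 0,"jaw": 0}
    - {"delta_pos": [0,0,0],"yaw": 0,"jaw": 0}
    - {"delta_pos": [0,0,0],"yaw": 0,"jaw": 0}

```text
clock: 21.9
eef_pos: [585.6, 47.0, 130.1]
tcp_rot: [-3.14, -0.004, -0.256]
contact_force: [-1.2, 2.2, 18.6]
opening: 0.371
grasp_force: 67.6
```

```bash
python3 - <<'E'
from h import *
p,d=vision.grab_frame("side");w=90
u=proj("side",(570,50,80));a,b=int(u[0])-w//2,int(u[1])-w//2
cv2.imwrite("pics/c8.png",cv2.resize(p[b:b+w,a:a+w,::-1],(540,540),interpolation=cv2.INTER_CUBIC));print(a,b)
E
```

```text
254 191
```

View pics/c8.png

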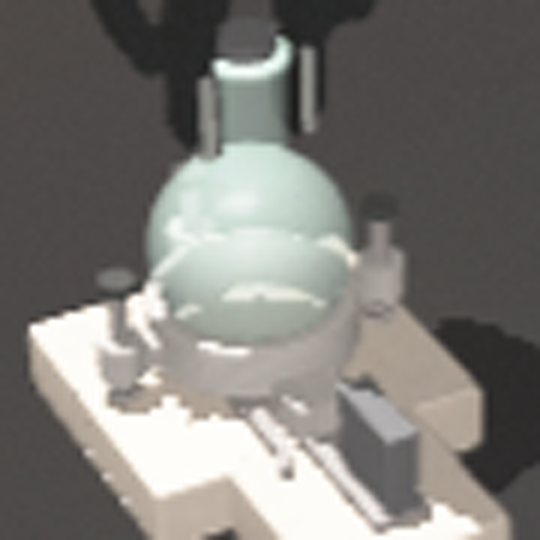

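The flask at crop (250,220) sits upright in the lowered ring. The foot at (320,400) rests on the blade, which is still in line with its grip at (380,450), and the force is steady. Handing in.

```bash
python3 -c "
from rig import r
print(r.sign_off())"
```

```text
the job is handed in; nothing more can be done
None
```

I handed the job in with the blade home against the stop and released, and the flask seated upright, gripped and pressed down at a steady 18.6 N (about 9 N of it estimated to nip the blade); the judge's result was not shown.

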